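# Point out the sold pieces on the display table

## Robot

A 6-joint arm with a two-finger parallel gripper is mounted at the origin on the work surface. World frame = base frame: x ahead of the robot, y to its left, z up, the work surface at z = 0. Lengths are in m, angles in rad, forces in N, time in s.
With the tool pointing down it reaches from about 0.35 to 0.775 m from the base axis. Payload 5.5 kg.
Tool frame: the origin (TCP) lies on the mounting face of the last link; the fingertips stand 173 mm ahead of it and the grasp point (between the pads) lies 155 mm ahead of it; z points along the fingers, y is the direction in which the jaws open and shut (so a half turn about z gives the same grasp; the last joint's range is limited). The gripper opens to 85 mm and grips with 20 to 120 N. Pads are 22 mm wide; open, the fingers measure 114 mm over their backs; the gripper's body (76 mm by 85 mm) begins 54 mm behind the grasp point. The pads swing forward as they close: fully open they stand 13 mm farther back than shut.
Start: joints at [-1.385, 0.313, 0.046, 1.304, 0, 1.431], TCP at [0.184, -0.545, 0.405] pointing down, gripper open.
Joint ranges: [-2.76, 2.76], [-0.86, 1.69], [-1.03, 1.26], [-2.2, 2.34], [-1.47, 1.5], [-3.14, 3.14]. Speed limits (rad/s): [2.57, 2.57, 3.14, 3.14, 3.14, 3.14].

## Interface

Orientations are given as a unit quaternion [w, x, y, z].
In Python, from workcell import * gives the robot as it stands. The module is installed in compiled form; this text tells all that it offers.
- The arm moves only by the shell command python3 -m crank 'ROWS' [FORCE]. ROWS is JSON, a list of rows, each a list of 7 numbers: the shift along the tool's x, y, z in mm, then the turn, a rotation vector about the tool's x, y, z in degrees, then the opening, from 0 (shut) to 1 (fully open). A call has exactly 8 rows; each row shifts and turns the commanded pose from where the row before left it, along the tool's axes as they then stand; what a row does not reach is not made up. A row lasts 1/8 s, in which the tool goes at most 62.5 mm and 10.7 degrees, less where a joint would pass 70% of its speed; a pose out of reach is approached as far as the arm can. A call with a gripper value outside its range is refused whole. The fingers move at their own pace and stop on an object; FORCE is the grip in N (left out, the last holds). Time passes only in rows, so rows that do not move let the fingers close, or fill a call up. It gives the time, the measured TCP pose, the force and the opening at its end, in the units of the state.
- get_state(): the state, without advancing time (a new reading comes with each control period).
- read_camera(name): name is "side" or "top" or "wrist"; returns the picture (384x512x3 uint8, blue, green, red); there is no depth.
- calibration(name): a dict with "fx", "fy", "cx", "cy" (pixels), "extrinsics" (4x4, takes a point from world to camera coordinates). Camera axes: x right, y down, z forward; pixel columns grow to the right and rows downward; lengths in m; the calibration is good to about 2 mm. The wrist camera is an equidistant fisheye: a pixel r from the principal point sees the ray r / f radians off the axis. A picture is of the moment at which its call begins: read the wrist's pose just before it. calibration takes no time and is no camera call; for the wrist camera it gives the pose at the moment of the call.
- hand_in(): hands the job in, once; it reports no verdict.
The state is a dict: "clock": time; "joint_pos": joint angles; "qvel": joint speeds; "tau": joint torques, N m; "tcp_pos": TCP position; "orientation": TCP orientation; "wrist_force": force on the tool from outside, world axes, zero at the start; "ft_torque": the same for the moment, N m; "finger_gap": finger opening in m.
Only numpy, scipy, OpenCV 4.12 (cv2) and the standard library are available. Lean on these libraries where they do the work, as an engineer would, in place of code of your own. Each camera call takes 0.05 s, during which the arm holds its last target.

## Task

Show the packer which three pieces on the display table have been sold: point straight down at the middle-sized white jug, then at the candle in the amber glass, then at the steel knob of the black lidded pot, each time holding the fingertips still a few centimetres above the middle of the piece for two seconds. Finish still pointing at the pot's knob, hand at rest, because the packer takes that piece first. Touch and move nothing, and pass high over all the other pieces, so that nobody takes an unsold jug or candle by mistake.

Things in the scene. Friction and masses are not known exactly. Their poses are not given: they have to be found in the camera images.
- jug_medium: white glazed square jug, open at the top, walls 5 mm, with a small V-shaped pouring lip on its -x side, 60 mm wide and 120 mm tall: the middle-sized one of three alike jugs. Loose, upright. Origin: centre of its underside, z up
- jug_medium_top (a point): centre of the open mouth of the medium jug, 120 mm above its underside, level with its rim
- candle_amber: unlit candle in a cup of amber (orange-brown) glass, round, 68 mm across the rim, 70 mm tall, wax surface 23 mm below the rim. Loose, upright. Origin: centre of its underside, z up
- candle_amber_top (a point): centre of the open mouth of the amber candle glass, 70 mm above its underside, level with its rim
- pot: squat round black pot, 128 mm across, with a closed black lid and a round steel knob 26 mm across on top; 105 mm tall in all. Loose, upright. Origin: centre of its underside, z up
- pot_knob (a point): top of the steel knob in the middle of the pot's lid, 105 mm above its underside
- jug_small: white glazed square jug, open at the top, walls 5 mm, with a small V-shaped pouring lip on its -x side, 50 mm wide and 85 mm tall: the smallest of three alike jugs. Loose, upright. Origin: centre of its underside, z up. Not sold
- jug_small_top (a point): centre of the open mouth of the small jug, level with its rim
- jug_tall: white glazed square jug, open at the top, walls 5 mm, with a small V-shaped pouring lip on its -x side, 70 mm wide and 160 mm tall: the tallest of three alike jugs. Loose, upright. Origin: centre of its underside, z up. Not sold. Nothing else near the work is taller
- jug_tall_top (a point): centre of the open mouth of the tall jug, level with its rim
- candle_green: unlit candle in a cup of green glass, round, 68 mm across the rim, 70 mm tall, wax surface 23 mm below the rim. Loose, upright. Origin: centre of its underside, z up. Not sold
- candle_green_top (a point): centre of the open mouth of the green candle glass, level with its rim
- candle_clear: unlit candle in a cup of clear, colourless glass, round, 68 mm across the rim, 70 mm tall, wax surface 23 mm below the rim. Loose, upright. Origin: centre of its underside, z up. Not sold
- candle_clear_top (a point): centre of the open mouth of the clear candle glass, level with its rim
Things that resemble listed ones, but are neither listed nor needed, are in the scene too. What is shaped like the candle_clear but pink is not meant.

How it is judged:
By the outcome, as a careful person would: the job done as asked, in the order asked, and still so for the second after the job is handed in, with the robot touching nothing.
It also fails if it takes over 54 s, if anything falls off the work surface, if the arm or the gripper's body presses on something with over 40 N, if the wrist force passes 120 N, or if a joint passes its speed limit or range.

## Working session

There is one attempt and no reset: what is moved stays moved. The work goes in short steps, Python scripts to look and compute and a shell command to move; the robot and the scene stay as the last step left them, time stands still between calls to the robot, and variables do not carry over. Pictures are saved under pics/ and viewed, and the job is handed in when it is done.

```bash
mkdir -p pics
python3 - <<'E'
from workcell import *
import cv2,numpy as np
s=get_state();print(s)
for n in("top","side","wrist"):
    c=calibration(n);print(n,c)
    cv2.imwrite(f"pics/{n}0.png",read_camera(n))
E
```

```text
{'clock': 0.0, 'joint_pos': array([-1.38462869e+00,  3.14030519e-01,  4.49512380e-02,  1.30361673e+00,
       -4.36559472e-05,  1.43122361e+00]), 'qvel': array([-5.23650486e-05, -3.92297689e-04, -5.31964138e-05,  9.34802542e-04,
       -2.17169348e-03, -9.23493175e-04]), 'tau': array([-1.29904602e-04, -4.80623960e+01,  2.98534960e+01,  1.91883993e-02,
       -1.98629523e-04,  5.29044840e-06]), 'tcp_pos': array([ 0.18396775, -0.54455791,  0.4037801 ]), 'orientation': array([-9.49077119e-04,  9.86765497e-01,  1.62151011e-01, -4.39489782e-05]), 'wrist_force': array([-0.28806374, -0.17592059,  0.50289956]), 'ft_torque': array([-0.00744804, -0.01662505,  0.09796377]), 'finger_gap': 0.08560517024411933}
top {'fx': 351.2562352480011, 'fy': 351.2562352480011, 'cx': 253.24089965685602, 'cy': 189.30628965892242, 'extrinsics': array([[-0.01277414, -0.99944631, -0.03072288,  0.02427609],
       [-0.99775611,  0.01476004, -0.06530609,  0.53019268],
       [ 0.0657234 ,  0.02981971, -0.99739221,  0.84016204],
       [ 0.        ,  0.        ,  0.        ,  1.        ]])}
side {'fx': 355.4470014548779, 'fy': 355.4470014548779, 'cx': 253.08426915427845, 'cy': 189.1420459653863, 'extrinsics': array([[ 8.74106938e-01, -4.85733488e-01,  1.98235155e-04,
        -4.95475603e-01],
       [-3.49778470e-01, -6.29730690e-01, -6.93609602e-01,
         2.59467600e-01],
       [ 3.37034246e-01,  6.06219627e-01, -7.20351082e-01,
         7.15652155e-01],
       [ 0.00000000e+00,  0.00000000e+00,  0.00000000e+00,
         1.00000000e+00]])}
wrist {'fx': 297.3186396354542, 'fy': 297.3186396354542, 'cx': 257.9446357453258, 'cy': 188.8292067081575, 'extrinsics': array([[ 0.31908793, -0.94772219, -0.00235403, -0.57464366],
       [-0.90974442, -0.30699545,  0.27949755, -0.03565647],
       [-0.2656087 , -0.08704273, -0.96014352,  0.37874202],
       [ 0.        ,  0.        ,  0.        ,  1.        ]])}
```

View pics/top0.png

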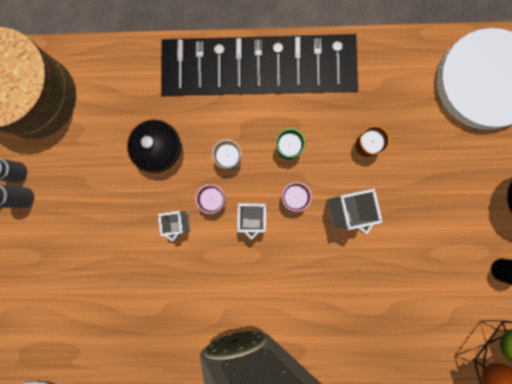

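View pics/side0.png

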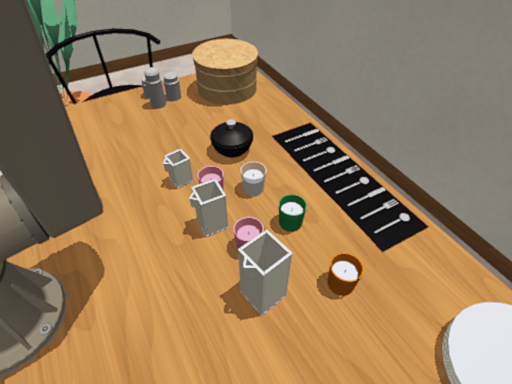

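View pics/wrist0.png

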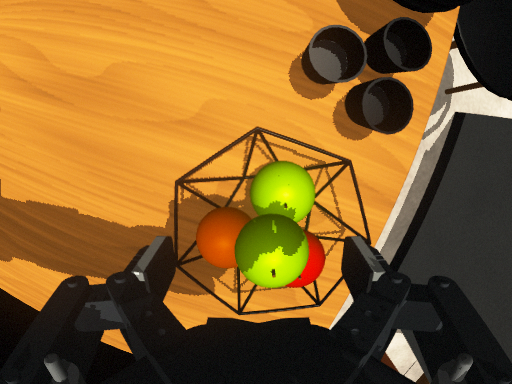

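The top view shows the jugs at (172,224) small, (252,218) medium and (361,209) tall. The candles are at (372,141) amber, (290,144) green, (227,155) clear, and (210,199) and (296,196) pink. The pot is at (154,146), with its knob at (147,142). In the side view, the medium jug is at (208,208), amber at (345,272) and the pot at (231,138). Next I'll zoom in to check the choices and measure.

Run:
```python
import cv2,numpy as np
t=cv2.imread("pics/top0.png");s=cv2.imread("pics/side0.png")
def cr(im,x,y,w=24):return cv2.resize(im[y-w:y+w,x-w:x+w],(260,260),interpolation=cv2.INTER_NEAREST)
a=np.hstack([cr(t,252,218),cr(t,372,141),cr(t,150,144,30)])
b=np.hstack([cr(s,208,200,30),cr(s,345,272),cr(s,231,138,30)])
cv2.imwrite("pics/crop1.png",np.vstack([a,b]))
```

```text
(no output)
```

View pics/crop1.png

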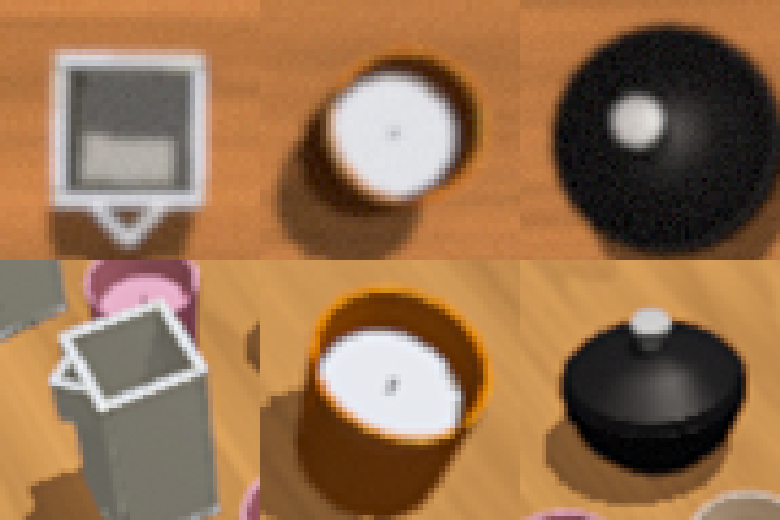

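```bash
cat > h.py <<'E'
from workcell import *
import numpy as np
def ray(c,u,v):
    E=c["extrinsics"];R=E[:3,:3];o=-R.T@E[:3,3]
    d=R.T@np.array([(u-c["cx"])/c["fx"],(v-c["cy"])/c["fy"],1]);return o,d/np.linalg.norm(d)
def atz(c,u,v,z):
    o,d=ray(c,u,v);return (o+d*(z-o[2])/d[2]).round(4)
def tri(r):
    A=sum(np.eye(3)-np.outer(d,d) for o,d in r);b=sum((np.eye(3)-np.outer(d,d))@o for o,d in r);return np.linalg.solve(A,b).round(4)
E
python3 - <<'E'
from h import *
T=calibration("top");S=calibration("side")
for n,a,b,z in(("jug",(251.4,217.2),(208.4,191.2),.12),("amb",(374.8,139.6),(346.7,266.7),.07),("knob",(146.5,141.4),(230.5,121.3),.105)):
    print(n,atz(T,*a,z),atz(S,*b,z),tri([ray(T,*a),ray(S,*b)]))
for n,a,z in(("tall",(361,209),.16),("green",(290,144),.07),("clear",(227,155),.07),("small",(172,224),.085)): print(n,atz(T,*a,z))
from scipy.spatial.transform import Rotation as R
q=get_state()["orientation"];print(R.from_quat(q,scalar_first=True).as_matrix().round(4))
E
```

```text
jug [0.464  0.0186 0.12  ] [0.4615 0.0162 0.12  ] [0.4633 0.019  0.1167]
amb [ 0.637  -0.2645  0.07  ] [ 0.635  -0.2665  0.07  ] [ 0.6372 -0.2653  0.0668]
knob [0.6355 0.2515 0.105 ] [0.6325 0.2495 0.105 ] [0.6351 0.2528 0.1022]
tall [ 0.4782 -0.2034  0.16  ]
green [ 0.6304 -0.0707  0.07  ]
clear [0.6074 0.0751 0.07  ]
small [0.4505 0.199  0.085 ]
[[ 9.474e-01  3.201e-01 -3.000e-04]
 [ 3.201e-01 -9.474e-01  1.400e-03]
 [ 2.000e-04 -1.400e-03 -1.000e+00]]
```

Both cameras agree to about 3 mm, and the heights match the description. My targets are jug (0.463, 0.018), amber (0.6365, -0.265) and knob (0.6345, 0.251). I'll start by lifting, closing the fingers and turning the tool by -71.3° about its z. That lines tool x up with world y and keeps joint 6 in range.

```bash
python3 -m crank '[[0,0,-10,0,0,0,0],[0,0,-10,0,0,-10.2,0],[0,0,-5,0,0,-10.2,0],[0,0,-5,0,0,-10.2,0],[0,0,0,0,0,-10.2,0],[0,0,0,0,0,-10.2,0],[0,0,0,0,0,-10.2,0],[0,0,0,0,0,-10.1,0]]' 20
python3 -c "
from h import *
from scipy.spatial.transform import Rotation as R
s=get_state();print(s['joint_pos'].round(3),s['tcp_pos'],R.from_quat(s['orientation'],scalar_first=True).as_matrix().round(3))"
```

```text
clock: 1.15
tcp_pos: [0.184, -0.5448, 0.4355]
orientation: [0.0, 0.705, 0.709, -0.0]
wrist_force: [-0.4, -0.8, -0.3]
finger_gap: -0.0002
[-1.385  0.307  0.112  1.375 -0.     0.181] [ 0.18403931 -0.54481017  0.43545379] [[-0.005  1.     0.   ]
 [ 1.     0.005 -0.001]
 [-0.001  0.    -1.   ]]
```

```bash
python3 -m crank '[[20,10,0,0,0,0,0],[40,20,0,0,0,0,0],[40,20,0,0,0,0,0],[40,20,0,0,0,0,0],[40,20,0,0,0,0,0],[40,20,0,0,0,0,0],[40,20,0,0,0,0,0],[40,20,0,0,0,0,0]]'
python3 -m crank '[[40,20,0,0,0,0,0],[40,20,0,0,0,0,0],[40,20,0,0,0,0,0],[40,20,0,0,0,0,0],[40,20,0,0,0,0,0],[30,15,0,0,0,0,0],[20,10,0,0,0,0,0],[5,2,0,0,0,0,0]]'
```

```text
clock: 2.15
tcp_pos: [0.3346, -0.2436, 0.4356]
orientation: [0.001, 0.707, 0.707, 0.0]
wrist_force: [0.6, -0.5, 0.4]
finger_gap: 0.0001
clock: 3.15
tcp_pos: [0.4617, 0.0111, 0.4352]
orientation: [0.0, 0.707, 0.708, 0.0]
wrist_force: [-0.7, -0.6, 0.1]
finger_gap: 0.0001
```

```bash
python3 -m crank '[[3,0,0,0,0,0,0],[3,0,0,0,0,0,0],[0,0,10,0,0,0,0],[0,0,15,0,0,0,0],[0,0,15,0,0,0,0],[0,0,10,0,0,0,0],[0,0,5,0,0,0,0],[0,0,0,0,0,0,0]]'
python3 - <<'E'
from h import *
import cv2
cv2.imwrite("pics/w1.png",read_camera("wrist"));cv2.imwrite("pics/s1.png",read_camera("side"))
E
```

```text
clock: 4.15
tcp_pos: [0.4613, 0.0161, 0.3794]
orientation: [-0.0, 0.707, 0.707, -0.0]
wrist_force: [-0.1, -0.6, -0.1]
finger_gap: 0.0003
```

View pics/w1.png

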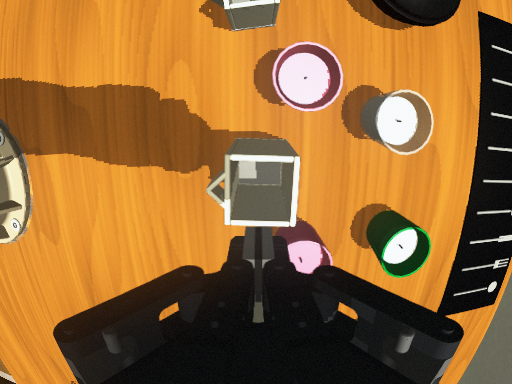

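View pics/s1.png

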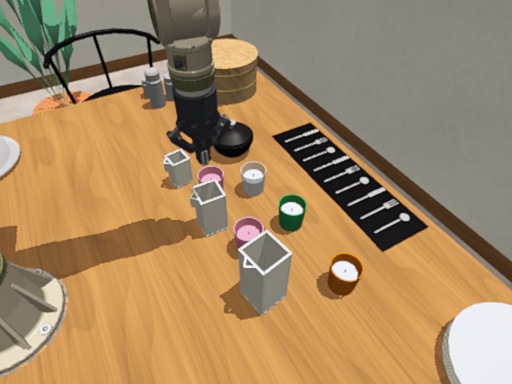

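The wrist view shows the medium jug's mouth with corners at about (229,155), (299,157), (297,225) and (226,223), so its centre is about (262.5,190). I'll cross-check that through the fisheye calibration. In the side view the fingertips are over the jug.

```bash
cat >> h.py <<'E'
def wz(c,u,v,z):
    x=u-c["cx"];y=v-c["cy"];r=np.hypot(x,y);t=r/c["fx"];k=np.sin(t)/max(r,1e-9)
    E=c["extrinsics"];R=E[:3,:3];o=-R.T@E[:3,3];d=R.T@np.array([x*k,y*k,np.cos(t)]);return (o+d*(z-o[2])/d[2]).round(4)
E
python3 - <<'E'
from h import *
c=calibration("wrist");print(get_state()["tcp_pos"])
for p in((229,155),(299,157),(297,225),(226,223),(262.7,190)):print(wz(c,*p,.12))
E
```

```text
[0.46154668 0.01605278 0.38002644]
[0.4393 0.0474 0.12  ]
[0.494  0.0458 0.12  ]
[ 0.4945 -0.0117  0.12  ]
[ 0.4351 -0.0097  0.12  ]
[0.4656 0.0189 0.12  ]
```

The wrist camera gives (0.4655, 0.018), in agreement. I'll descend 52 mm with a +3/+2 mm correction and then hold.

```bash
python3 -m crank '[[2,3,5,0,0,0,0],[0,0,10,0,0,0,0],[0,0,12,0,0,0,0],[0,0,12,0,0,0,0],[0,0,8,0,0,0,0],[0,0,5,0,0,0,0],[0,0,0,0,0,0,0],[0,0,0,0,0,0,0]]'
for i in 1 2 3; do python3 -m crank '[[0,0,0,0,0,0,0],[0,0,0,0,0,0,0],[0,0,0,0,0,0,0],[0,0,0,0,0,0,0],[0,0,0,0,0,0,0],[0,0,0,0,0,0,0],[0,0,0,0,0,0,0],[0,0,0,0,0,0,0]]'; done
python3 - <<'E'
from h import *
import cv2,numpy as np
cv2.imwrite("pics/w2.png",np.hstack([cv2.resize(read_camera("side")[100:260,130:330],(400,320)),cv2.resize(read_camera("top")[130:290,150:350],(400,320))]))
E
```

```text
clock: 5.25
tcp_pos: [0.4645, 0.018, 0.328]
orientation: [0.0, 0.707, 0.707, 0.0]
wrist_force: [0.2, 0.1, 0.2]
finger_gap: -0.0002
clock: 6.25
tcp_pos: [0.4644, 0.0181, 0.3277]
orientation: [0.0, 0.707, 0.707, -0.0]
wrist_force: [-0.1, -0.2, 0.3]
finger_gap: -0.0
clock: 7.25
tcp_pos: [0.4644, 0.0181, 0.3277]
orientation: [0.0, 0.707, 0.707, -0.0]
wrist_force: [0.4, -1.3, 0.5]
finger_gap: 0.0002
clock: 8.25
tcp_pos: [0.4644, 0.0181, 0.3277]
orientation: [0.0, 0.707, 0.707, -0.0]
wrist_force: [-0.9, 0.1, -0.0]
finger_gap: -0.0002
```

View pics/w2.png

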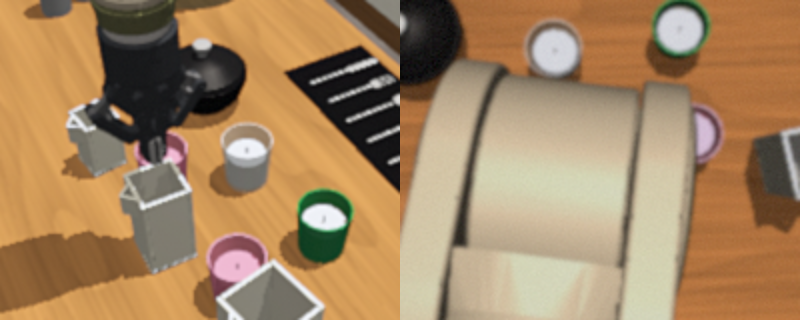

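The fingertips are centred above the medium jug and were held there for 3 s. Next I'll lift and move to the amber candle.

```bash
python3 -m crank '[[0,0,-6,0,0,0,0],[0,0,-16,0,0,0,0],[0,0,-20,0,0,0,0],[0,0,-20,0,0,0,0],[0,0,-20,0,0,0,0],[0,0,-18,0,0,0,0],[0,0,-10,0,0,0,0],[0,0,0,0,0,0,0]]'
python3 -m crank '[[-15,9,0,0,0,0,0],[-40,24,0,0,0,0,0],[-45,28,0,0,0,0,0],[-45,28,0,0,0,0,0],[-45,28,0,0,0,0,0],[-45,27,0,0,0,0,0],[-33,20,0,0,0,0,0],[-15,8,0,0,0,0,0]]'
python3 -m crank '[[0,0,0,0,0,0,0],[0,0,10,0,0,0,0],[0,0,15,0,0,0,0],[0,0,20,0,0,0,0],[0,0,20,0,0,0,0],[0,0,15,0,0,0,0],[0,0,10,0,0,0,0],[0,0,0,0,0,0,0]]'
python3 - <<'E'
from h import *
import cv2
im=read_camera("wrist");cv2.imwrite("pics/w3.png",im);c=calibration("wrist");np.save("c3.npy",c,allow_pickle=True)
E
```

```text
clock: 9.35
tcp_pos: [0.4645, 0.018, 0.4383]
orientation: [0.001, 0.707, 0.707, 0.0]
wrist_force: [0.3, 0.2, -0.8]
finger_gap: -0.0001
clock: 10.35
tcp_pos: [0.6369, -0.2687, 0.4349]
orientation: [-0.001, 0.708, 0.706, -0.001]
wrist_force: [0.1, 0.7, -0.1]
finger_gap: -0.0002
clock: 11.35
tcp_pos: [0.6359, -0.2647, 0.347]
orientation: [-0.001, 0.707, 0.707, -0.0]
wrist_force: [0.2, -0.5, -0.1]
finger_gap: 0.0001
```

View pics/w3.png

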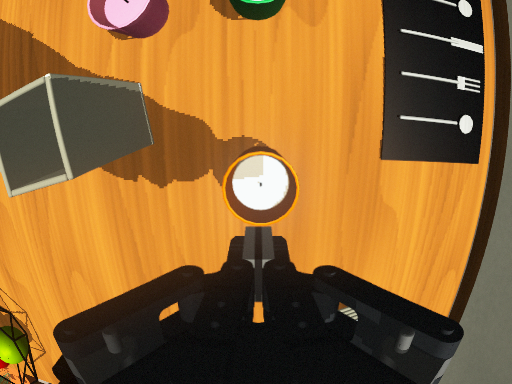

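The wrist view shows the amber rim spanning x 223–299 and y 152–224, so its centre is about (261,188). The tall jug is well to the left.

Run:
```python
from h import *
c=np.load("c3.npy",allow_pickle=True).item()
for p in((261,188),(223,188),(299,188),(261,152),(261,224)):print(wz(c,*p,.07))
print(get_state()["tcp_pos"])
```

```text
[ 0.6389 -0.2654  0.07  ]
[ 0.606  -0.2654  0.07  ]
[ 0.6718 -0.2655  0.07  ]
[ 0.6388 -0.2341  0.07  ]
[ 0.6389 -0.299   0.07  ]
[ 0.63615954 -0.26486266  0.347791  ]
```

```bash
python3 -m crank '[[-1,2,8,0,0,0,0],[0,0,14,0,0,0,0],[0,0,16,0,0,0,0],[0,0,16,0,0,0,0],[0,0,10,0,0,0,0],[0,0,5,0,0,0,0],[0,0,0,0,0,0,0],[0,0,0,0,0,0,0]]'
for i in 1 2 3; do python3 -m crank '[[0,0,0,0,0,0,0],[0,0,0,0,0,0,0],[0,0,0,0,0,0,0],[0,0,0,0,0,0,0],[0,0,0,0,0,0,0],[0,0,0,0,0,0,0],[0,0,0,0,0,0,0],[0,0,0,0,0,0,0]]'; done
python3 - <<'E'
from h import *
import cv2,numpy as np
cv2.imwrite("pics/w4.png",cv2.resize(read_camera("side")[140:340,240:440],(500,500)))
E
```

```text
clock: 12.4
tcp_pos: [0.6384, -0.2662, 0.2794]
orientation: [0.001, 0.707, 0.707, 0.0]
wrist_force: [-0.1, -0.4, -0.5]
finger_gap: 0.0001
clock: 13.4
tcp_pos: [0.6382, -0.2661, 0.2787]
orientation: [0.0, 0.707, 0.707, -0.0]
wrist_force: [0.6, 0.2, -0.5]
finger_gap: -0.0
clock: 14.4
tcp_pos: [0.6382, -0.2661, 0.2787]
orientation: [0.0, 0.707, 0.707, -0.0]
wrist_force: [-0.2, -0.2, 0.0]
finger_gap: -0.0
clock: 15.4
tcp_pos: [0.6382, -0.2661, 0.2787]
orientation: [0.0, 0.707, 0.707, -0.0]
wrist_force: [-0.3, 0.3, -0.1]
finger_gap: 0.0002
```

View pics/w4.png

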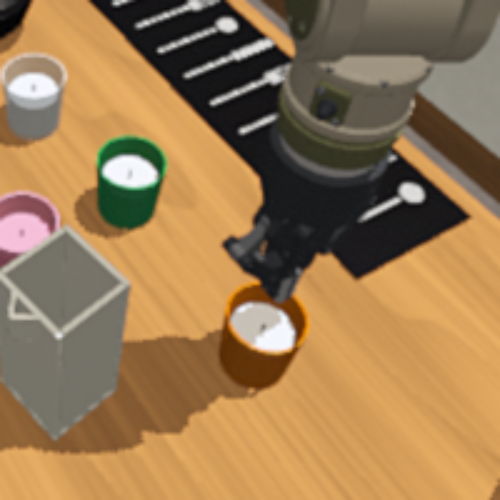

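The amber point was held for 3 s with the fingertips 36 mm above the rim. Next I'll lift and pass high over to the pot.

```bash
python3 -m crank '[[0,0,-8,0,0,0,0],[0,0,-20,0,0,0,0],[0,0,-28,0,0,0,0],[0,0,-30,0,0,0,0],[0,0,-30,0,0,0,0],[0,0,-25,0,0,0,0],[0,0,-15,0,0,0,0],[0,0,-5,0,0,0,0]]'
python3 -m crank '[[15,0,0,0,0,0,0],[35,0,0,0,0,0,0],[40,0,0,0,0,0,0],[40,0,0,0,0,0,0],[40,0,0,0,0,0,0],[40,0,0,0,0,0,0],[40,0,0,0,0,0,0],[40,0,0,0,0,0,0]]'
python3 -m crank '[[40,0,0,0,0,0,0],[40,0,0,0,0,0,0],[40,0,0,0,0,0,0],[40,0,0,0,0,0,0],[32,-2,0,0,0,0,0],[20,0,0,0,0,0,0],[10,0,0,0,0,0,0],[5,0,0,0,0,0,0]]'
python3 -m crank '[[0,0,0,0,0,0,0],[0,0,8,0,0,0,0],[0,0,12,0,0,0,0],[0,0,14,0,0,0,0],[0,0,14,0,0,0,0],[0,0,8,0,0,0,0],[0,0,4,0,0,0,0],[0,0,0,0,0,0,0]]'
python3 - <<'E'
from h import *
import cv2
im=read_camera("wrist");cv2.imwrite("pics/w5.png",im);c=calibration("wrist");np.save("c3.npy",c,allow_pickle=True)
E
```

```text
clock: 16.45
tcp_pos: [0.6382, -0.2661, 0.4416]
orientation: [0.001, 0.707, 0.707, 0.0]
wrist_force: [-0.1, -0.2, -0.0]
finger_gap: 0.0001
clock: 17.45
tcp_pos: [0.6376, 0.0263, 0.4386]
orientation: [-0.001, 0.707, 0.707, -0.001]
wrist_force: [0.1, 0.2, 0.1]
finger_gap: -0.0002
clock: 18.45
tcp_pos: [0.6365, 0.2511, 0.4394]
orientation: [0.0, 0.707, 0.707, -0.0]
wrist_force: [0.2, -0.3, 0.3]
finger_gap: 0.0001
clock: 19.45
tcp_pos: [0.6365, 0.251, 0.3796]
orientation: [0.0, 0.707, 0.707, -0.0]
wrist_force: [-0.8, -0.1, -0.8]
finger_gap: -0.0002
```

View pics/w5.png

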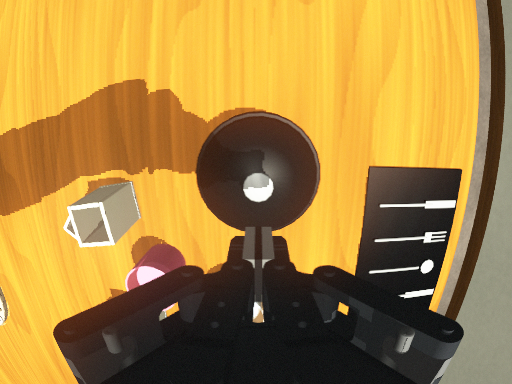

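The wrist view shows the knob centred at about (258.5,187) on the black lid, whose rim is centred at about (258,172).

Run:
```python
from h import *
c=np.load("c3.npy",allow_pickle=True).item()
print(wz(c,258.5,187.3,.105),wz(c,258,172,.065))
```

```text
[0.6372 0.252  0.105 ] [0.6369 0.2561 0.065 ]
```

```bash
python3 -m crank '[[1,0,6,0,0,0,0],[0,0,14,0,0,0,0],[0,0,16,0,0,0,0],[0,0,16,0,0,0,0],[0,0,10,0,0,0,0],[0,0,5,0,0,0,0],[0,0,0,0,0,0,0],[0,0,0,0,0,0,0]]'
for i in 1 2 3; do python3 -m crank '[[0,0,0,0,0,0,0],[0,0,0,0,0,0,0],[0,0,0,0,0,0,0],[0,0,0,0,0,0,0],[0,0,0,0,0,0,0],[0,0,0,0,0,0,0],[0,0,0,0,0,0,0],[0,0,0,0,0,0,0]]'; done
python3 - <<'E'
from h import *
import cv2,numpy as np
cv2.imwrite("pics/w6.png",np.hstack([read_camera("side")[:,:400],read_camera("top")[:,:400]]))
E
```

```text
clock: 20.5
tcp_pos: [0.6367, 0.252, 0.3134]
orientation: [0.0, 0.707, 0.707, 0.0]
wrist_force: [1.0, -0.3, -0.3]
finger_gap: 0.0001
clock: 21.5
tcp_pos: [0.6365, 0.252, 0.3126]
orientation: [0.0, 0.707, 0.707, -0.0]
wrist_force: [-0.9, 0.3, -0.1]
finger_gap: 0.0002
clock: 22.5
tcp_pos: [0.6365, 0.2519, 0.3126]
orientation: [0.0, 0.707, 0.707, -0.0]
wrist_force: [-0.2, 0.0, 0.9]
finger_gap: -0.0002
clock: 23.5
tcp_pos: [0.6365, 0.252, 0.3126]
orientation: [0.0, 0.707, 0.707, -0.0]
wrist_force: [-0.3, 0.6, 0.1]
finger_gap: 0.0001
```

View pics/w6.png

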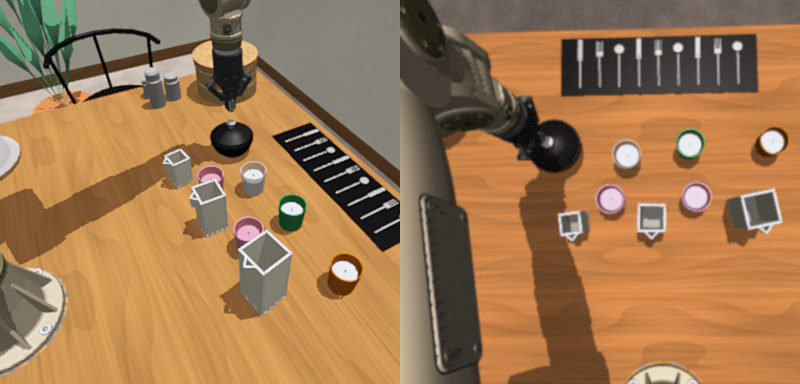

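The fingertips stand just above the knob at side (231,115), and every piece is where it was in the first pictures.

```bash
python3 -c "
from workcell import *
print(abs(get_state()['qvel']).max());print(hand_in())"
```

```text
0.0014598139219322121
the job is handed in; nothing more can be done
None
```

I pointed straight down, fingers shut, at the medium white jug, then the amber candle, then the pot's steel knob. Each point was held still for 3 s, with the fingertips about 35 mm above the piece. Between pieces I travelled with the fingertips at about 0.26 m, roughly 100 mm above the tallest jug.

I handed in at about 23.6 s, with the hand at rest over the knob. In the last side and top pictures every piece is where it started, and the wrist force readings stayed within about 1.5 N (noise). The top, side and wrist cameras agreed on each target to about 3–5 mm. No check failed.

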